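# Load the charged pack into the sump-pump backup dock

### The arm

A 6-joint arm with a two-finger parallel gripper is mounted at the origin on the work surface. World frame = base frame: x ahead of the robot, y to its left, z up, the work surface at z = 0. Lengths are in m, angles in rad, forces in N, time in s.
With the tool pointing down it reaches from about 0.35 to 0.85 m from the base axis. Payload 8.1 kg.
Tool frame: the origin (TCP) lies between the finger pads; the fingertips stand tip_reach ahead of it and the grasp point (between the pads) lies 5 mm behind it (tip_reach is the distance from the TCP to the fingertips, in m); y points along the fingers, z is the direction in which the jaws open and shut, and the axes are right-handed (so a half turn about y gives the same grasp; the last joint's range is limited). The gripper opens to 85 mm and grips with 20 to 120 N. Pads are 22 mm wide; open, the fingers measure 114 mm over their backs; the gripper's body (76 mm by 85 mm) begins 54 mm behind the grasp point. The pads swing forward as they close: fully open they stand 13 mm farther back than shut.
Start: joints at [1.163, 0.13, 1.488, -0, 1.523, -0.085], TCP at [0.19, 0.569, 0.207] pointing down, gripper open.
Joint ranges: [-2.96, 2.96], [-0.89, 2.26], [0.02, 2.5], [-1.34, 4.48], [0, 2.73], [-2.66, 2.66]. Speed limits (rad/s): [2.39, 2.39, 2.79, 3.14, 3.14, 3.14].

### API

Orientations are given as a rotation vector (axis times angle).
In Python, from cell import get_state, grab_frame, calibration, job_done, tip_reach gives the robot as it stands. The module is installed in compiled form; this text tells all that it offers.
- The arm moves only by the tool move_arm, never from a script. Its argument "steps" is a list of rows, each a list of 3 entries, a list of its own where there are three numbers: the opening, from 0 (shut) to 1 (fully open), then the shift along the tool's x, y, z in cm, then the turn about the tool's y in degrees. In form: [[hand, [dx, dy, dz], twist], ...]. A call has exactly 8 rows; each row is the pose to reach, as a shift and turn from the pose measured when the call began, along the tool's axes at that moment; what a row does not reach only later rows make up. A row lasts 1/8 s, in which the tool goes at most 62.5 mm and 10.7 degrees, less where a joint would pass 70% of its speed; a pose out of reach is approached as far as the arm can. A call with a gripper value outside its range is refused whole. The fingers move at their own pace and stop on an object; the grip force is fixed at half the most. Time passes only in rows, so rows that repeat a pose let the fingers close, or fill a call up. It gives the time, the measured TCP pose, the force and the opening at its end, in the units of the state.
- get_state(): the state, without advancing time (a new reading comes with each control period).
- grab_frame(name): name is "side" or "top" or "wrist"; returns (picture, depth): 384x512x3 uint8, red, green, blue; 384x512 float32, m along the optical axis (not along the pixel's ray), 0 where there is no reading.
- calibration(name): a dict with "fovy" (degrees; the focal length in pixels is half the picture's height over the tangent of half this angle, whatever the lens; pixels are square), "cx", "cy" (the principal point, pixels), "xyz" and "attitude" of the camera in the world. Camera axes: x right, y up, looking along -z (the intrinsics and any distortion apply to the point x, -y, -z); pixel columns grow to the right and rows downward; lengths in m; the calibration is good to about 2 mm. A picture is of the moment at which its call begins: read the wrist's pose just before it. calibration takes no time and is no camera call; for the wrist camera it gives the pose at the moment of the call.
- job_done(): hands the job in, once; it reports no verdict.
The state is a dict: "time": time; "q": joint angles; "qvel": joint speeds; "tau": joint torques, N m; "tcp_pos": TCP position; "tcp_rot": TCP orientation; "wrist_force": force on the tool from outside, world axes, zero at the start; "ft_torque": the same for the moment, N m; "width": finger opening in m.
Only numpy, scipy, OpenCV 4.12 (cv2) and the standard library are available. Lean on these libraries where they do the work, as an engineer would, in place of code of your own. Each camera call takes 0.05 s, during which the arm holds its last target.

### The job

Put the charged battery pack (green bands) into the dock of the backup pump: pick it up by its handle, push it nose first over the yellow sill and through the orange dust flap against the red battery-present plunger, then set it down flat behind the sill so that it stays there by itself, holding the plunger in and the flap up. Leave the spent pack (red bands) where it lies.

Things in the scene. Friction and masses are not known exactly. Their poses are not given: they have to be found in the camera images.
- charged_center (a point): Charged pack: black case with green bands, 170 long (x) x 50 wide (y) x 45 high, 0.4 to 0.63 kg, flat on the table. Point: centre of the case, 22.5 above its underside. x points to the nose (end far from the handle, brass strip), z up. Centre of mass about 9 mm from the middle towards the tail.
- charged_handle (a point): Centre of the grey handle on the charged pack's top, a solid upright slab 44 long (along the pack's x) x 14 thick (y) x 36 high, standing on the case 25 mm from its middle towards the tail. This point is 63 above the pack's underside, the handle's top 81. Axes as the pack's.
- spent_center (a point): Spent pack, red bands, same shape and size as the charged pack, lying flat on the table; to be left alone. Point: centre of its case, 22.5 above its underside; x to its nose.
- dock: Grey dock fixed to the table, open tray towards the robot, walled bay (open above) behind. Origin at table height where a home pack's middle lies; x = way in, z up. Along x (mm): yellow sill -92 to -86, tray floor 10 above the table from -86 to +94, bay +14 to +94 (58 wide inside), housing +94 to +164 (110 wide, 70 high). A pack goes in nose first, its handle stays outside the bay.
- sill (a point): Middle of the top edge of the yellow sill across the tray's front, 18 above the table (8 above the tray floor), 89 mm before the dock's origin. The pack passes over it with its underside 20 to 32 above the table, then is lowered behind it; the sill keeps the plunger from pushing the pack back out.
- mouth (a point): Middle of the bay's mouth, 14 mm along the dock's x from its origin, 47 above the table. Opening 58 wide, clear from the tray floor (10 above the table) to the lintel (84 above). Flared yellow cheeks in front of it, from about -5 to +17 along the dock's x, lead the pack in: about 72 wide at their front. The lintel is a bar 10 thick along x, top 94 above the table; bay walls 88 high.
- dock_home (a point): Where the centre of the charged pack's case lies when it is home, pressed by the plunger against the sill: 1 mm before the dock's origin, 32.5 above the table. Axes as the dock's.
- flap (a joint): Orange dust flap shutting the mouth, 55 wide, 64 high, hinged at its top edge 81 above the table, 18 mm along the dock's x from its origin. 0 = hanging shut, grows to 1.5 rad as it swings inwards and up. Light spring and weight close it; the pack's nose opens it with 1 to 3 N and it then rests on the pack's top (about 1.1 to 1.3 rad with the pack home).
- plunger (a joint): Battery-present plunger at the back of the bay: pin with a red round cap, 18 across. 0 = out, 0.014 m = fully pressed, along the dock's x. Spring return: 1.2 N at first, 5.4 N fully pressed. The pack's tail clears the sill once it is pressed by more than 0.007 m; a home pack holds it at about 0.007 m.
- plunger_face (a point): Centre of the red cap's front face, moves with the plunger; at rest 77 mm along the dock's x from its origin, 34 above the table.

How it is judged:
By the outcome, as a careful person would: the job done as asked, in the order asked, and still so for the second after the job is handed in, with the robot touching nothing.
It also fails if it takes over 48 s, if anything falls off the work surface, if the arm or the gripper's body presses on something with over 40 N, if the wrist force passes 120 N, or if a joint passes its speed limit or range.

## Working session

There is one attempt and no reset: what is moved stays moved. The work goes in short steps, Python scripts to look and compute and a tool call to move; the robot and the scene stay as the last step left them, time stands still between calls to the robot, and variables do not carry over. Pictures are saved under pics/ and viewed, and the job is handed in when it is done.

Besides the shell and the picture viewer there is one more tool, called as a command line: name --argument value ..., lists and objects as JSON in quotes. move_arm: Moves the arm, as the interface text tells. Its arguments: {"type":"object","properties":{"steps":{"type":"array"}},"required":["steps"]}

```bash
mkdir -p pics; python3 - <<'E'
from cell import *
import cv2
s=get_state(); print({k:(v if not hasattr(v,'round') else v) for k,v in s.items()}); print(tip_reach)
for n in ("side","top","wrist"):
    c=calibration(n); print(n,c)
    p,d=grab_frame(n); cv2.imwrite(f"pics/{n}0.png",p[:,:,::-1])
    import numpy as np; np.savez(f"{n}0.npz",p=p,d=d)
E
```

```text
{'time': 0.0, 'q': array([ 1.16260326e+00,  1.31163187e-01,  1.48930142e+00,  1.34165949e-05,
        1.52301618e+00, -8.53952435e-02]), 'qvel': array([-0.00190479, -0.00048844, -0.00064315,  0.0001441 ,  0.0004558 ,
        0.00242654]), 'tau': array([-3.40571067e-03, -5.69388664e+01, -5.00551486e+01, -2.15163645e-04,
        1.43230267e-02, -1.87386013e-05]), 'tcp_pos': array([0.19006032, 0.56845761, 0.20563113]), 'tcp_rot': array([-1.5577417 ,  0.25376374, -0.25301593]), 'wrist_force': array([-0.38191613, -0.63078229, -0.61614936]), 'ft_torque': array([-0.02470385,  0.00444404, -0.0186879 ]), 'width': 0.08551859827523324}
0.014
side {'fovy': 44.78483969950353, 'cx': 256.01753809105367, 'cy': 181.97656351404333, 'xyz': array([0.30836214, 0.47686674, 0.81868152]), 'attitude': array([ 0.22557292, -0.9006614 , -2.5530475 ])}
top {'fovy': 54.89254122177177, 'cx': 252.32894398599728, 'cy': 191.57903337198658, 'xyz': array([ 0.4676635 , -0.08362043,  0.88379061]), 'attitude': array([ 0.11718149, -0.12991534, -1.57341756])}
wrist {'fovy': 71.07780562161999, 'cx': 254.26122428883002, 'cy': 188.93598289831732, 'xyz': array([0.12408275, 0.59033932, 0.37317955]), 'attitude': array([-0.2450769 , -0.17528611,  1.23939336])}
```

View pics/side0.png

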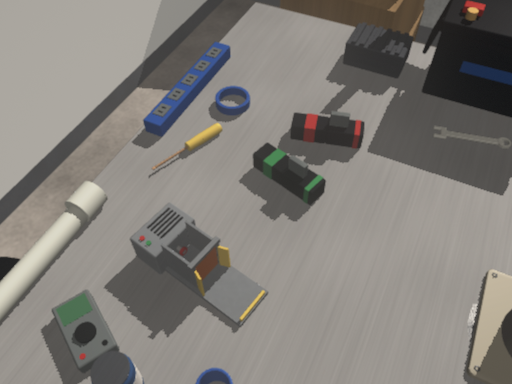

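View pics/top0.png

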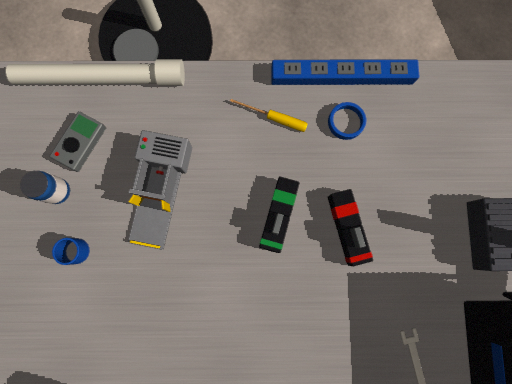

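View pics/wrist0.png

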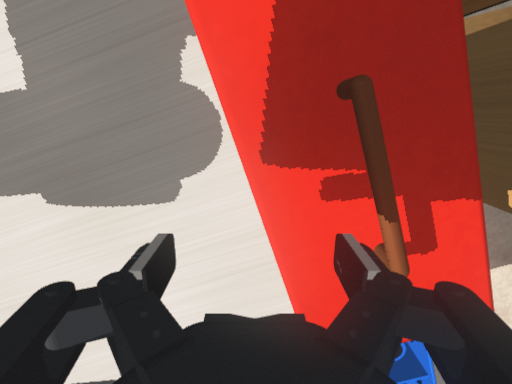

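```bash
cat > h.py <<'E'
import numpy as np, cv2
from scipy.spatial.transform import Rotation as R
def f_of(c): return 192/np.tan(np.radians(c["fovy"])/2)
def deproj(c,u,v,d):
    f=f_of(c); p=np.stack([(u-c["cx"])/f*d,-(v-c["cy"])/f*d,-d*np.ones_like(u)],-1)
    return R.from_rotvec(c["attitude"]).apply(p.reshape(-1,3)).reshape(p.shape)+c["xyz"]
def onplane(c,u,v,z):
    a=deproj(c,np.float64(u),np.float64(v),1.0); o=c["xyz"]; return o+(a-o)*(z-o[2])/(a[2]-o[2])
def proj(c,P):
    q=R.from_rotvec(c["attitude"]).inv().apply(np.atleast_2d(P)-c["xyz"]); f=f_of(c)
    return np.stack([c["cx"]+f*q[:,0]/-q[:,2], c["cy"]-f*q[:,1]/-q[:,2]],-1)
def cloud(c,d):
    v,u=np.mgrid[0:384,0:512].astype(float); return deproj(c,u,v,d)
E
python3 - <<'E'
from h import *
from cell import calibration
d=np.load("top0.npz"); p=d["p"][:,:,::-1]
cv2.imwrite("pics/top_dock.png",cv2.resize(p[120:260,110:210],None,fx=4.2,fy=4.2,interpolation=cv2.INTER_CUBIC))
cv2.imwrite("pics/top_pack.png",cv2.resize(p[165:265,225:345],None,fx=6,fy=6,interpolation=cv2.INTER_CUBIC))
c=calibration("top"); W=cloud(c,d["d"]); 
print("table z", np.median(W[300:340,100:300,2]), "depth zero frac",(d["d"]==0).mean())
for n,(u,v) in dict(chr=(276,228),chnose=(288,185),housing=(150,140),tray=(152,228),table=(220,180)).items(): print(n,W[v,u].round(4))
# masks
hsv=cv2.cvtColor(d["p"],cv2.COLOR_RGB2HSV)
Z=W[:,:,2]
def rect(m,name):
    P=W[m]; 
    r=cv2.minAreaRect(P[:,:2].astype(np.float32)); print(name,m.sum(),"z",np.median(P[:,2]).round(4),"rect",r, P.mean(0).round(4))
roi=np.zeros((384,512),bool); roi[165:265,225:315]=1
rect(roi&(abs(Z-.045)<.006),"charged top")
rect(roi&(Z>.07),"charged handle")
g=roi&(hsv[:,:,0]>45)&(hsv[:,:,0]<85)&(hsv[:,:,1]>120)&(Z>.03)
n,l,st,ce=cv2.connectedComponentsWithStats(g.astype(np.uint8)); print(st,ce); 
for i in range(1,n):
    if st[i,4]>15: print(W[l==i].mean(0))
roi[:]=0; roi[120:260,110:200]=1
rect(roi&(abs(Z-.07)<.005),"housing")
rect(roi&(abs(Z-.088)<.009),"walls")
rect(roi&(abs(Z-.010)<.003),"tray")
ye=roi&(hsv[:,:,0]>18)&(hsv[:,:,0]<32)&(hsv[:,:,1]>150)
n,l,st,ce=cv2.connectedComponentsWithStats(ye.astype(np.uint8))
for i in range(1,n):
    if st[i,4]>8: print(st[i],W[l==i].mean(0),W[l==i].min(0),W[l==i].max(0))
E
```

```text
table z 0.0012395782898976249 depth zero frac 0.003957112630208333
chr [ 0.5146 -0.1412  0.083 ]
chnose [ 0.615  -0.1729  0.0479]
housing [0.7166 0.1412 0.0704]
tray [0.5206 0.1448 0.0121]
table [ 0.6362 -0.0131  0.0023]
charged top 1486 z 0.0464 rect ((0.5497966408729553, -0.15213750302791595), (0.05037887394428253, 0.17034749686717987), 73.42533111572266) [ 0.5503 -0.1522  0.0464]
charged handle 162 z 0.0825 rect ((0.5007947683334351, -0.126184344291687), (0.026414457708597183, 0.10459329932928085), 52.07014846801758) [ 0.5153 -0.1342  0.2205]
[[     0      0    512    384 196217]
 [   272    189     24     17    260]
 [   260    238     23     12    131]] [[255.45227478 191.45817641]
 [283.74230769 196.88461538]
 [270.93129771 243.45801527]]
[ 0.58763181 -0.16267668  0.04681552]
[ 0.48225439 -0.13179502  0.04675946]
housing 1523 z 0.0713 rect ((0.6495242714881897, 0.1251712143421173), (0.10949142277240753, 0.16860508918762207), 77.85327911376953) [0.6905 0.116  0.0712]
walls 418 z 0.0898 rect ((0.615602970123291, 0.1321697235107422), (0.07766100019216537, 0.09690707176923752), 77.54454040527344) [0.6128 0.1327 0.0901]
tray 1744 z 0.011 rect ((0.5988845825195312, 0.12978404760360718), (0.08844949305057526, 0.2511172592639923), 74.52389526367188) [0.5567 0.1434 0.0108]
[128 194  15  12 114] [0.58328169 0.17544818 0.04609941] [ 0.57343821  0.16631052 -0.00355467] [0.60338261 0.20765718 0.07966304]
[161 200  10  12  74] [0.56858591 0.10625172 0.05123903] [0.55895908 0.10298293 0.00949785] [0.58451574 0.1259846  0.07953719]
[130 240  30   8  82] [0.48405811 0.15985497 0.01877988] [0.47635283 0.12561639 0.01486742] [0.49291438 0.19304373 0.02177776]
```

View pics/top_dock.png

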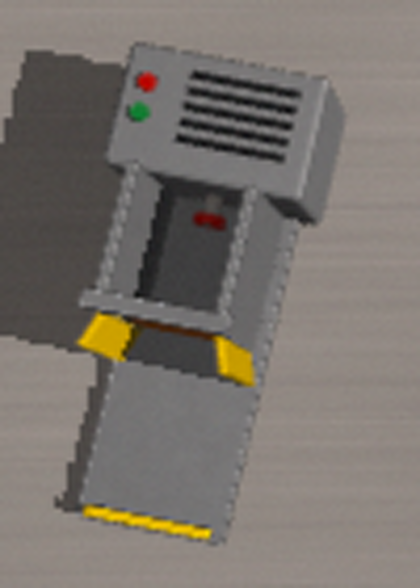

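View pics/top_pack.png

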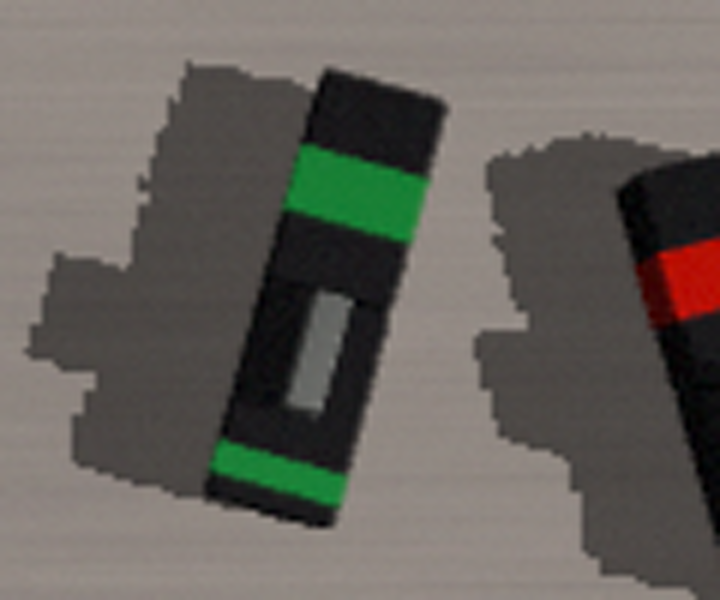

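```bash
python3 - <<'E'
from h import *
from cell import calibration
d=np.load("top0.npz"); c=calibration("top"); W=cloud(c,d["d"]); Z=W[:,:,2]
def rect(m,name):
    n,l,st,ce=cv2.connectedComponentsWithStats(m.astype(np.uint8)); i=1+np.argmax(st[1:,4]); m=l==i
    P=W[m]; r=cv2.minAreaRect(P[:,:2].astype(np.float32)); print(name,m.sum(),st[i],"z",np.median(P[:,2]).round(4),"rect",r)
roi=np.zeros((384,512),bool); roi[165:265,225:305]=1
rect(roi&(Z>.07)&(Z<.1),"handle")
roi[:]=0; roi[120:172,110:200]=1
rect(roi&(abs(Z-.0713)<.004),"housing")
roi[:]=0; roi[205:260,110:200]=1
rect(roi&(abs(Z-.011)<.003),"trayfront")
roi[:]=0; roi[165:265,315:385]=1
rect(roi&(abs(Z-.0464)<.006),"spent")
# with side
d=np.load("side0.npz"); c=calibration("side"); W=cloud(c,d["d"]); Z=W[:,:,2]
print("side table", np.median(Z[200:260,330:450]))
roi[:]=0; roi[140:205,245:330]=1
rect(roi&(abs(Z-.0455)<.006),"charged side"); rect(roi&(Z>.07)&(Z<.1),"handle side")
roi[:]=0; roi[200:275,125:225]=1
rect(roi&(abs(Z-.0705)<.004),"housing side")
roi[:]=0; roi[260:325,200:270]=1
rect(roi&(abs(Z-.010)<.003),"tray side")
p=d["p"][:,:,::-1]
cv2.imwrite("pics/side_c.png",cv2.resize(p[130:325,125:335],None,fx=3.0,fy=3.0,interpolation=cv2.INTER_CUBIC))
E
```

```text
handle 134 [272 213  12  21 134] z 0.0821 rect ((0.5255393385887146, -0.14512312412261963), (0.013964574784040451, 0.04381488636136055), 73.21053314208984)
housing 1398 [ 135  130   53   42 1398] z 0.0714 rect ((0.6912047266960144, 0.11624432355165482), (0.10946466028690338, 0.08192668855190277), 78.0001220703125)
trayfront 1281 [ 128  205   45   45 1281] z 0.0112 rect ((0.5315316915512085, 0.14957743883132935), (0.08480776101350784, 0.10557431727647781), 77.98855590820312)
spent 1468 [ 331  189   42   76 1468] z 0.0466 rect ((0.5190628170967102, -0.31503111124038696), (0.16985711455345154, 0.05170740559697151), 14.34431266784668)
side table 0.0018991603951029057
charged side 1229 [ 254  142   72   53 1229] z 0.0467 rect ((0.5479576587677002, -0.15225714445114136), (0.052707113325595856, 0.1710706204175949), 73.16111755371094)
handle side 174 [289 155  20  16 174] z 0.0814 rect ((0.5243097543716431, -0.14520761370658875), (0.016229692846536636, 0.04493209719657898), 74.14823150634766)
housing side 1726 [ 130  202   80   73 1726] z 0.0716 rect ((0.6551895141601562, 0.12377897650003433), (0.11020657420158386, 0.15487326681613922), 79.3172378540039)
tray side 1926 [ 200  263   68   62 1926] z 0.0113 rect ((0.5334652066230774, 0.14828261733055115), (0.08508247137069702, 0.11509674042463303), 78.57537841796875)
```

```bash
cat >> h.py <<'E'
def tool(s):
    return R.from_rotvec(s["tcp_rot"]).as_matrix()
def go(s,target,heading_deg):
    """shift in tool axes (cm), and twist about tool y (deg) so that tool x (or -x) has the world heading"""
    M=tool(s); sh=M.T@(np.array(target)-s["tcp_pos"])*100
    cur=np.degrees(np.arctan2(M[1,0],M[0,0])); 
    dh=heading_deg-cur; dh=(dh+90)%180-90   # world-z turn
    tw=dh*np.sign(M[2,1])
    return sh.round(2),round(tw,2),cur
E
python3 - <<'E'
from h import *
from cell import *
s=get_state(); M=tool(s); print(M.round(3)); 
print(go(s,[0.525,-0.145,0.13],-16.7))
d=np.load("top0.npz"); c=calibration("top"); W=cloud(c,d["d"]); Z=W[:,:,2]
a=np.radians(-12); o=np.array([.571,.1414]); X=np.array([np.cos(a),np.sin(a)]); Y=np.array([-X[1],X[0]])
D=np.stack([(W[:,:,:2]-o)@X,(W[:,:,:2]-o)@Y,Z],-1)*1000
# model points projected for overlay
def P(x,y,z): return [*(o+X*x/1e3+Y*y/1e3),z/1e3]
im=cv2.resize(d["p"][120:260,110:210,::-1],None,fx=4.2,fy=4.2,interpolation=cv2.INTER_CUBIC)
def poly(pts,col):
    q=proj(c,[P(*t) for t in pts]); q=((q-[110,120]+.5)*4.2-.5).astype(int); cv2.polylines(im,[q],True,col,1)
poly([(94,-55,70),(164,-55,70),(164,55,70),(94,55,70)],(255,0,255))
poly([(-92,-29,18),(-86,-29,18),(-86,29,18),(-92,29,18)],(255,0,0))
poly([(14,-29,88),(94,-29,88),(94,29,88),(14,29,88)],(0,255,0))
poly([(14,-29,94),(24,-29,94),(24,29,94),(14,29,94)],(0,255,255))
cv2.imwrite("pics/ov.png",im)
E
```

```text
[[ 0.948 -0.001  0.317]
 [-0.317 -0.001  0.948]
 [-0.    -1.    -0.001]]
(array([ 54.4 ,   7.66, -57.04]), np.float64(-1.8), np.float64(-18.49620089200032))
```

View pics/ov.png

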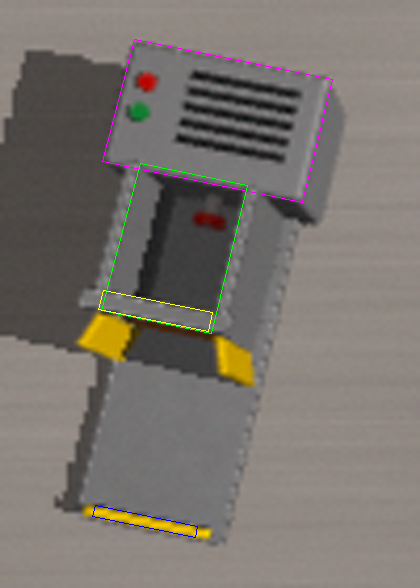

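View pics/side_c.png

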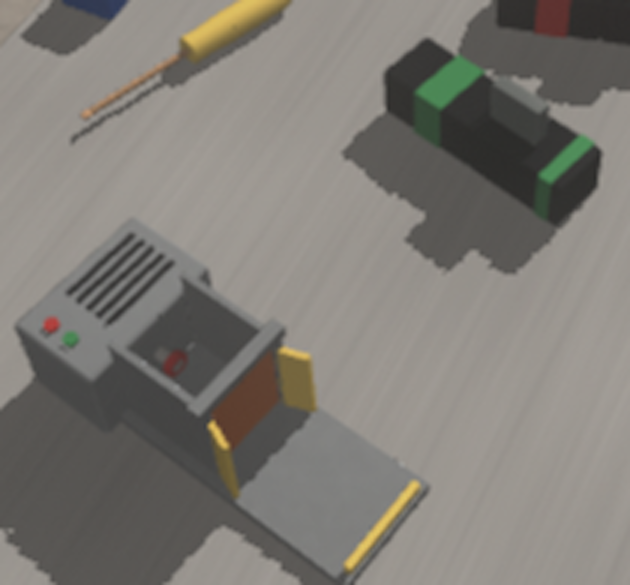

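move_arm --steps '[[0.6, [6, 0.5, -6.5], -2], [0.6, [12, 1.0, -13], -2], [0.6, [18, 1.5, -19], -2], [0.6, [24, 1.5, -25], -2], [0.6, [30, 1.5, -31], -2], [0.6, [36, 1.5, -37], -2], [0.6, [42, 1.5, -43], -2], [0.6, [48, 1.5, -50], -2]]'

```text
time: 1.15
tcp_pos: [0.4057, 0.1161, 0.1921]
tcp_rot: [-1.56, 0.226, -0.226]
wrist_force: [0.5, 1.0, 0.6]
width: 0.0518
```

```bash
python3 - <<'E'
from h import *
from cell import *
s=get_state(); print(s["time"],s["tcp_pos"],s["wrist_force"],s["width"])
print(go(s,[0.525,-0.145,0.13],-16.7))
E
```

```text
1.15 [0.40565907 0.11611739 0.19205551] [0.51824653 1.01886883 0.64382073] 0.05184934768239237
(array([ 18.85,   6.24, -21.64]), np.float64(0.21), np.float64(-16.491222838150826))
```

move_arm --steps '[[0.6, [3.5, 0.5, -4.0], 0.2], [0.6, [7, 1.0, -8], 0.2], [0.6, [10.5, 2, -12], 0.2], [0.6, [14, 3, -16], 0.2], [0.6, [17, 4.5, -19.5], 0.2], [0.6, [18.85, 6.2, -21.65], 0.2], [0.6, [18.85, 6.2, -21.65], 0.2], [0.6, [18.85, 6.2, -21.65], 0.2]]'

```text
time: 2.15
tcp_pos: [0.5247, -0.1445, 0.1303]
tcp_rot: [-1.559, 0.229, -0.228]
wrist_force: [0.2, 0.8, -0.8]
width: 0.0513
```

```bash
python3 - <<'E'
from h import *
from cell import *
s=get_state(); print(s["time"],s["tcp_pos"],s["wrist_force"],s["width"])
c=calibration("wrist")
p,d=grab_frame("wrist"); cv2.imwrite("pics/w1.png",p[:,:,::-1])
W=cloud(c,d); Z=W[:,:,2]
m=(abs(Z-.081)<.004)&(np.hypot(W[:,:,0]-.525,W[:,:,1]+.145)<.04)
P=W[m]; print(m.sum(), cv2.minAreaRect(P[:,:2].astype(np.float32)), np.median(P[:,2]))
m=(abs(Z-.045)<.004)&(np.hypot(W[:,:,0]-.549,W[:,:,1]+.152)<.11)
P=W[m]; print(m.sum(), cv2.minAreaRect(P[:,:2].astype(np.float32)), np.median(P[:,2]))
print(go(s,[0.525,-0.145,0.064],-16.7))
E
```

```text
2.15 [ 0.52465461 -0.14451873  0.13033446] [ 0.20962326  0.75206307 -0.81375943] 0.051273481916397794
818 ((0.5255674123764038, -0.14550748467445374), (0.013780063018202782, 0.04392767325043678), 73.80084991455078) 0.0808864750921159
6982 ((0.5496048331260681, -0.152291402220726), (0.05052629113197327, 0.1686912626028061), 73.64226531982422) 0.045140858182076915
(array([ 0.05,  6.63, -0.03]), np.float64(0.01), np.float64(-16.692179811926312))
```

View pics/w1.png

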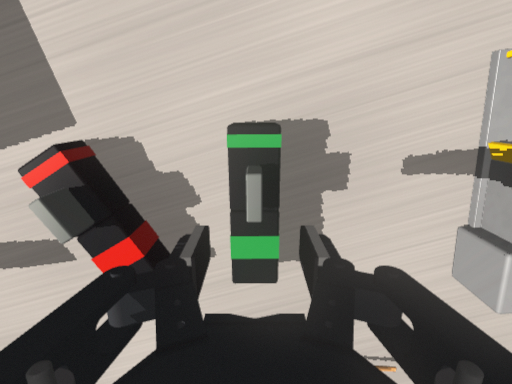

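move_arm --steps '[[0.6, [0.1, 2, -0.07], 0], [0.6, [0.1, 4, -0.07], 0], [0.6, [0.1, 5.5, -0.07], 0], [0.6, [0.1, 6.5, -0.07], 0], [0.6, [0.1, 6.6, -0.07], 0], [0.0, [0.1, 6.6, -0.07], 0], [0.0, [0.1, 6.6, -0.07], 0], [0.0, [0.1, 6.6, -0.07], 0]]'

```text
time: 3.2
tcp_pos: [0.5261, -0.1455, 0.0654]
tcp_rot: [-1.56, 0.227, -0.229]
wrist_force: [0.4, 0.7, -0.1]
width: 0.0005
```

```bash
python3 - <<'E'
from h import *
from cell import *
s=get_state(); print(s["time"],s["tcp_pos"],s["wrist_force"],s["ft_torque"],s["width"])
E
```

```text
3.2 [ 0.52613895 -0.1455255   0.06541731] [ 0.35217337  0.74219488 -0.09951243] [0.02910195 0.05376667 0.02883179] 0.0005169544504752242
```

```bash
python3 - <<'E'
from h import *
from cell import *
for n in("wrist","side","top"):
    p,d=grab_frame(n); cv2.imwrite(f"pics/{n}2.png",p[:,:,::-1]); np.savez(f"{n}2.npz",p=p,d=d)
p=cv2.imread("pics/side2.png"); cv2.imwrite("pics/side2c.png",cv2.resize(p[90:240,220:400],None,fx=4,fy=4))
E
```

```text
(no output)
```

View pics/wrist2.png

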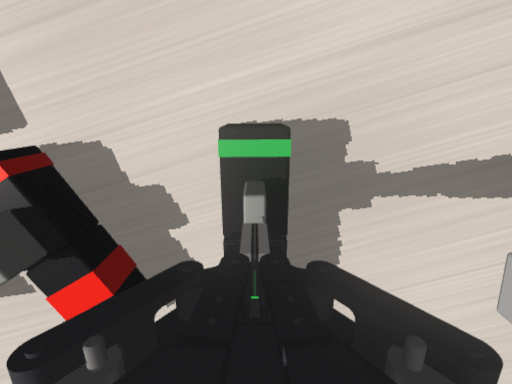

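View pics/side2c.png

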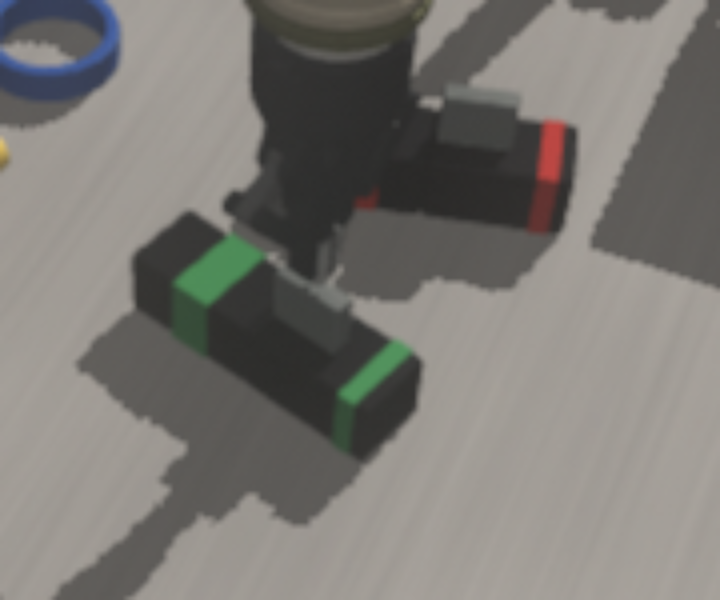

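```bash
python3 - <<'E'
from h import *
from cell import *
s=get_state(); M=tool(s); print(M.round(3), s["tcp_pos"])
c=calibration("wrist"); print(c["xyz"])
d=np.load("wrist2.npz"); W=cloud(c,d["d"])
for u,v in [(255,200),(255,215),(248,228),(262,228),(245,250),(265,250),(255,146),(255,175)]: print((u,v),W[v,u].round(4), ((W[v,u]-s["tcp_pos"])@M*1000).round(1))
Z=W[:,:,2]
m=(abs(Z-.081)<.003)&(np.hypot(W[:,:,0]-.525,W[:,:,1]+.145)<.05)
P=W[m]; print(m.sum(), cv2.minAreaRect(P[:,:2].astype(np.float32)))
c=calibration("side");d=np.load("side2.npz"); W=cloud(c,d["d"]);Z=W[:,:,2]
roi=np.zeros((384,512),bool); roi[140:205,245:330]=1
m=roi&(abs(Z-.081)<.004)
print("side handle",m.sum(),W[m].mean(0)); 
n,l,st,ce=cv2.connectedComponentsWithStats(m.astype(np.uint8)); print(st,ce)
for k in ("wrist2","side2"):
  pass
p=cv2.imread("pics/wrist2.png"); cv2.imwrite("pics/wrist2c.png",cv2.resize(p[160:320,190:320],None,fx=4,fy=3.7))
E
```

```text
[[ 0.958  0.001  0.287]
 [-0.287 -0.001  0.958]
 [ 0.001 -1.    -0.001]] [ 0.52587467 -0.14538995  0.06503583]
[ 0.45893448 -0.12582187  0.23240453]
(255, 200) [ 0.508  -0.1401  0.0804] [-18.6 -15.4  -0. ]
(255, 215) [ 0.5172 -0.1428  0.0804] [ -9.  -15.4  -0. ]
(248, 228) [ 0.5151 -0.1461  0.1017] [-10.1 -36.7  -3.8]
(262, 228) [ 0.5178 -0.1391  0.1004] [ -9.5 -35.4   3.7]
(245, 250) [ 0.5152 -0.147   0.1244] [ -9.7 -59.3  -4.6]
(265, 250) [ 0.5173 -0.1383  0.1252] [-10.2 -60.2   4.3]
(255, 146) [ 0.4816 -0.1321  0.0455] [-46.3  19.5   0.1]
(255, 175) [ 0.5015 -0.138   0.0449] [-25.5  20.1   0.1]
673 ((0.5131553411483765, -0.14185616374015808), (0.01391307357698679, 0.01844397932291031), 74.02194213867188)
side handle 108 [ 0.52192408 -0.14239194  0.08169332]
[[     0      0    512    384 196500]
 [   289    156     20     13    108]] [[255.47622392 191.51607634]
 [298.75925926 162.25      ]]
```

View pics/wrist2c.png

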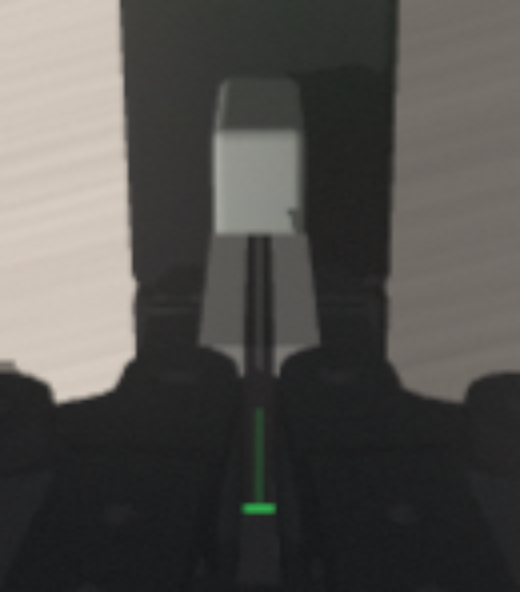

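View pics/top2.png

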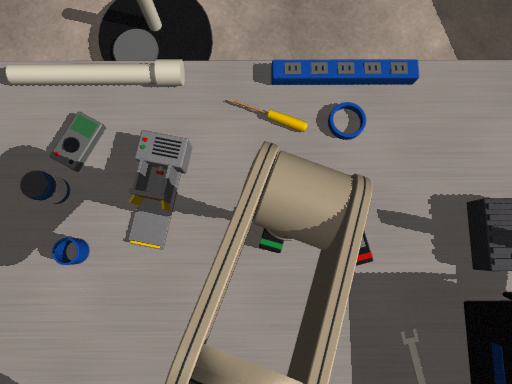

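```bash
python3 - <<'E'
from h import *
from cell import *
s=get_state(); M=tool(s)
for n in("wrist","side"):
    c=calibration(n); d=np.load(n+"2.npz"); W=cloud(c,d["d"]); T=(W-s["tcp_pos"])@M*1000
    m=(abs(T[:,:,0])<14)&(abs(T[:,:,2])<30)&(T[:,:,1]<10)
    print(n,m.sum()); print(np.histogram(T[:,:,1][m],bins=range(-100,12,5)))
    if n=="wrist":
        for v in range(214,232): print(v,[tuple(T[v,u].round(0)) for u in (246,255,263)])
d=np.load("wrist0.npz")
E
python3 - <<'E'
import sys; sys.path.insert(0,'.')
from h import *
p=cv2.imread("pics/side2.png"); cv2.imwrite("pics/side2d.png",cv2.resize(p[125:190,270:330],None,fx=9,fy=9,interpolation=cv2.INTER_CUBIC))
E
```

```text
wrist 13891
(array([ 173,  157,  613, 2170, 1306, 1190,  399,  510,  184,  280,  248,
        232,  209,  142,   19,    0,  283,   65,    0,    0,    0,    0]), array([-100,  -95,  -90,  -85,  -80,  -75,  -70,  -65,  -60,  -55,  -50,
        -45,  -40,  -35,  -30,  -25,  -20,  -15,  -10,   -5,    0,    5,
         10]))
214 [(np.float64(-10.0), np.float64(-17.0), np.float64(-5.0)), (np.float64(-10.0), np.float64(-16.0), np.float64(-0.0)), (np.float64(-9.0), np.float64(-15.0), np.float64(5.0))]
215 [(np.float64(-10.0), np.float64(-17.0), np.float64(-5.0)), (np.float64(-9.0), np.float64(-15.0), np.float64(-0.0)), (np.float64(-9.0), np.float64(-16.0), np.float64(5.0))]
216 [(np.float64(-9.0), np.float64(-16.0), np.float64(-5.0)), (np.float64(-9.0), np.float64(-16.0), np.float64(-0.0)), (np.float64(-9.0), np.float64(-16.0), np.float64(5.0))]
217 [(np.float64(-8.0), np.float64(-15.0), np.float64(-5.0)), (np.float64(-8.0), np.float64(-16.0), np.float64(-0.0)), (np.float64(-8.0), np.float64(-16.0), np.float64(5.0))]
218 [(np.float64(-7.0), np.float64(-16.0), np.float64(-5.0)), (np.float64(-
[... 1974 characters left out ...]
at64(-0.0)), (np.float64(-10.0), np.float64(-38.0), np.float64(4.0))]
230 [(np.float64(-11.0), np.float64(-40.0), np.float64(-5.0)), (np.float64(-10.0), np.float64(-39.0), np.float64(-0.0)), (np.float64(-10.0), np.float64(-39.0), np.float64(4.0))]
231 [(np.float64(-10.0), np.float64(-41.0), np.float64(-5.0)), (np.float64(-10.0), np.float64(-40.0), np.float64(-0.0)), (np.float64(-10.0), np.float64(-40.0), np.float64(4.0))]
side 553
(array([10, 26, 15, 40, 48, 24,  9, 10, 14, 17, 20, 21, 19, 10,  1,  1, 49,
       17, 18, 15, 15, 14]), array([-100,  -95,  -90,  -85,  -80,  -75,  -70,  -65,  -60,  -55,  -50,
        -45,  -40,  -35,  -30,  -25,  -20,  -15,  -10,   -5,    0,    5,
         10]))
```

View pics/side2d.png

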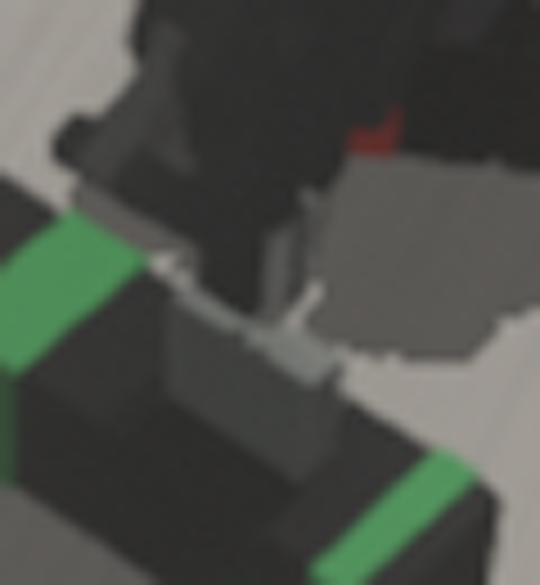

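move_arm --steps '[[0.6, [0, 0, 0], 0], [0.6, [0, 0, 0], 0], [0.6, [0, 0, 0], 0], [0.6, [0, 0.5, 0], 0], [0.6, [0, 1, 0], 0], [0.6, [0, 1.5, 0], 0], [0.6, [0, 2.0, 0], 0], [0.6, [0, 2.0, 0], 0]]'

```text
time: 4.35
tcp_pos: [0.5254, -0.1452, 0.0443]
tcp_rot: [-1.559, 0.228, -0.228]
wrist_force: [0.3, -0.7, -1.2]
width: 0.0514
```

```bash
python3 - <<'E'
from h import *
from cell import *
s=get_state(); M=tool(s); print(s["time"],s["tcp_pos"],s["wrist_force"],s["ft_torque"],s["width"])
for n in("wrist","side"):
    c=calibration(n)
    p,d=grab_frame(n); cv2.imwrite(f"pics/{n}3.png",p[:,:,::-1]); np.savez(f"{n}3.npz",p=p,d=d)
    T=(cloud(c,d)-s["tcp_pos"])@M*1000
    for lo,hi in ((0,12),(12,50)):
        m=(abs(T[:,:,0])<40)&(abs(T[:,:,2])>=lo)&(abs(T[:,:,2])<hi)&(T[:,:,1]<40)
        h,b=np.histogram(T[:,:,1][m],bins=range(-140,42,6)); print(n,lo,[(int(x),int(k)) for x,k in zip(b,h) if k])
p=cv2.imread("pics/side3.png"); cv2.imwrite("pics/side3c.png",cv2.resize(p[90:215,235:365],None,fx=5,fy=4.7,interpolation=cv2.INTER_CUBIC))
E
```

```text
4.35 [ 0.52537868 -0.14521599  0.04431208] [ 0.34413866 -0.71046112 -1.20926051] [ 0.06856174 -0.08305512 -0.03626705] 0.05136580042596817
wrist 0 [(-134, 11), (-128, 1076), (-122, 1866), (-116, 1676), (-110, 1481), (-104, 912), (-98, 53), (-44, 25), (-38, 1882), (-32, 93), (-26, 77), (-20, 73), (-14, 62), (-8, 107), (-2, 1892)]
wrist 12 [(-134, 12), (-128, 1989), (-122, 3160), (-116, 2303), (-110, 1771), (-104, 2401), (-98, 1769), (-92, 1068), (-86, 3827), (-80, 1291), (-74, 589), (-68, 706), (-62, 509), (-56, 523), (-50, 454), (-44, 392), (-38, 305), (-32, 89), (-8, 81), (-2, 4094), (4, 3)]
side 0 [(-140, 3), (-134, 7), (-128, 11), (-122, 8), (-116, 7), (-110, 2), (-104, 1), (-44, 38), (-38, 54), (-32, 26), (-26, 21), (-20, 26), (-14, 22), (-8, 93), (-2, 44)]
side 12 [(-140, 69), (-134, 46), (-128, 39), (-122, 29), (-116, 32), (-110, 28), (-104, 59), (-98, 48), (-92, 28), (-86, 40), (-80, 41), (-74, 21), (-68, 33), (-62, 40), (-56, 33), (-50, 40), (-44, 41), (-38, 27), (-32, 4), (-8, 137), (-2, 117), (4, 55), (10, 45), (16, 54), (22, 50), (28, 45), (34, 70)]
```

View pics/side3c.png

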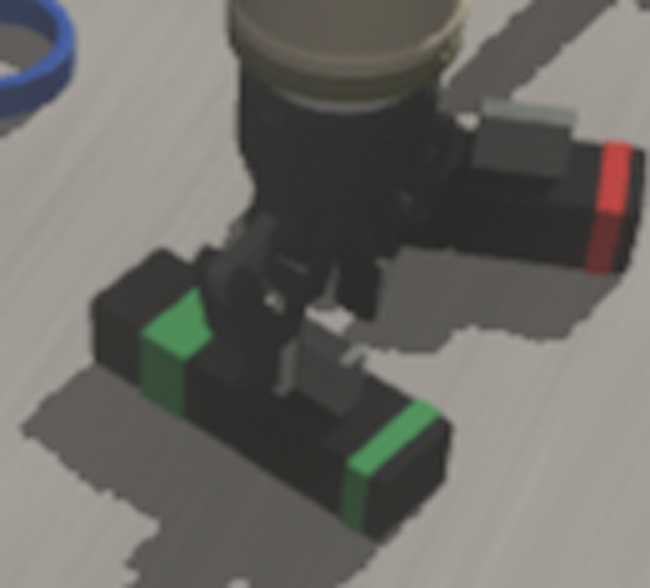

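View pics/wrist3.png

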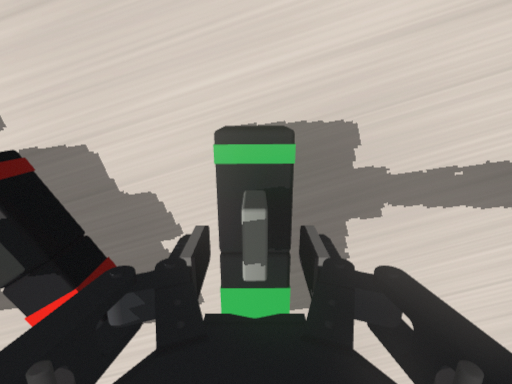

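move_arm --steps '[[0.6, [0.0, 0.8, 0], 0], [0.6, [0, 1.6, 0], 0], [0.6, [0, 2.2, 0], 0], [0.6, [0, 2.2, 0], 0], [0, [0, 2.2, 0], 0], [0, [0, 2.2, 0], 0], [0, [0, 2.2, 0], 0], [0, [0, 2.2, 0], 0]]'

```text
time: 5.45
tcp_pos: [0.5263, -0.1454, 0.0235]
tcp_rot: [-1.56, 0.227, -0.229]
wrist_force: [-0.6, 0.9, 2.8]
width: 0.0132
```

```bash
python3 - <<'E'
from h import *
from cell import *
s=get_state(); M=tool(s); print(s["time"],s["tcp_pos"],s["wrist_force"],s["ft_torque"],s["width"])
for n in("wrist","side"):
    p,d=grab_frame(n); cv2.imwrite(f"pics/{n}4.png",p[:,:,::-1]); np.savez(f"{n}4.npz",p=p,d=d)
a=cv2.imread("pics/side4.png"); b=cv2.imread("pics/wrist4.png")
cv2.imwrite("pics/c4.png",np.hstack([cv2.resize(a[90:215,235:365],(400,384)),b[:,56:456]]))
E
```

```text
5.45 [ 0.52628757 -0.14543426  0.02348528] [-0.62819443  0.90125741  2.82146329] [ 0.18036852  0.02922219 -0.06674512] 0.013239143327009675
```

View pics/c4.png

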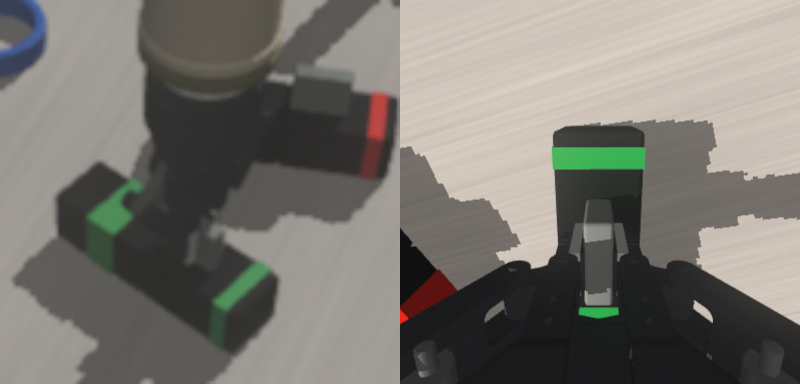

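move_arm --steps '[[0, [0, -0.5, 0], 0], [0, [0, -1.2, 0], 0], [0, [0, -2, 0], 0], [0, [0, -3, 0], 0], [0, [0, -4, 0], 0], [0, [0, -5, 0], 0], [0, [0, -5, 0], 0], [0, [0, -5, 0], 0]]'

```text
time: 6.55
tcp_pos: [0.5261, -0.1453, 0.0733]
tcp_rot: [-1.56, 0.227, -0.229]
wrist_force: [-0.4, 0.4, -6.7]
width: 0.0134
```

```bash
cat >> h.py <<'E'
def packfit(W,T,ztop,s):
    Z=W[:,:,2]
E
python3 - <<'E'
from h import *
from cell import *
s=get_state(); M=tool(s); print(s["time"],s["tcp_pos"],s["wrist_force"],s["ft_torque"],s["width"])
c=calibration("wrist")
p,d=grab_frame("wrist"); T=(cloud(c,d)-s["tcp_pos"])@M*1000
ps,ds=grab_frame("side"); np.savez("side5.npz",p=ps,d=ds)
cv2.imwrite("pics/c5.png",np.hstack([cv2.resize(ps[90:215,235:365,::-1],(400,384)),p[:,56:456,::-1]]))
# case top points : tailwards of handle
m=(abs(T[:,:,2])<40)&(T[:,:,0]<-20)&(T[:,:,0]>-75)&(T[:,:,1]>15)&(T[:,:,1]<28)
P=T[m]; A=np.c_[P[:,0],P[:,2],np.ones(len(P))]; k=np.linalg.lstsq(A,P[:,1],rcond=None)[0]; print(m.sum(),"pitch,roll deg",np.degrees(k[:2]),k[2], "minx",np.percentile(P[:,0],1),"z",np.percentile(P[:,2],[1,50,99]))
r=cv2.minAreaRect(P[:,[0,2]].astype(np.float32)); print(r)
print(go(s,[0.361,0.186,0.0735],-12))
E
```

```text
6.55 [ 0.52605477 -0.14533332  0.07327922] [-0.42453177  0.36928621 -6.67749441] [0.02215838 0.13532216 0.04193773] 0.013444656058809967
24 pitch,roll deg [1.17125208e+03 5.03075344e-03] 1254.7451355750422 minx -60.456023096061216 z [ 5.66984823 13.31025392 20.97745437]
((-60.40469741821289, 13.34101390838623), (15.652195930480957, 0.1030026227235794), 89.95586395263672)
(array([-25.31,  -0.08,  27.01]), np.float64(-4.66), np.float64(-16.658888708821245))
```

View pics/c5.png

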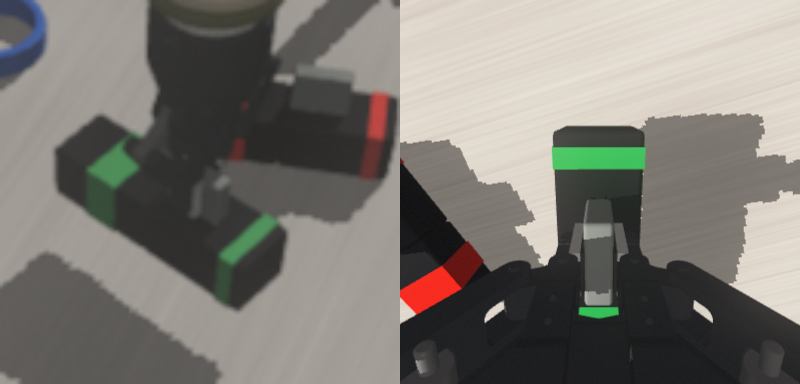

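move_arm --steps '[[0, [-1, 0, 1], -0.5], [0, [-3.5, 0, 3.5], -1], [0, [-7, 0, 7], -2], [0, [-10.5, 0, 10.5], -3], [0, [-14, 0, 14], -4], [0, [-17, 0, 17], -4.5], [0, [-19.5, 0, 19.5], -4.6], [0, [-20.5, 0, 21], -4.6]]'

```text
time: 7.65
tcp_pos: [0.3875, 0.1165, 0.0721]
tcp_rot: [-1.565, 0.164, -0.163]
wrist_force: [0.3, -0.1, -4.6]
width: 0.0127
```

```bash
python3 - <<'E'
from h import *
from cell import *
s=get_state(); print(s["time"],s["tcp_pos"],s["wrist_force"],s["width"])
print(go(s,[0.361,0.186,0.0735],-12))
E
```

```text
7.65 [0.38747825 0.11654759 0.07208475] [ 0.27758609 -0.1428807  -4.6395235 ] 0.01274222970875425
(array([-4.03, -0.14,  6.25]), np.float64(0.07), np.float64(-11.928673546063294))
```

move_arm --steps '[[0, [-1.5, 0, 1.5], 0], [0, [-3, 0, 3.5], 0], [0, [-4, 0, 5.5], 0], [0, [-4, 0, 6.25], 0], [0, [-4, 0.8, 6.25], 0], [0, [-4, 1.6, 6.25], 0], [0, [-4, 2.25, 6.25], 0], [0, [-4, 2.25, 6.25], 0]]'

```text
time: 8.65
tcp_pos: [0.3606, 0.1852, 0.0485]
tcp_rot: [-1.566, 0.166, -0.162]
wrist_force: [1.1, 0.7, -5.1]
width: 0.0136
```

```bash
python3 - <<'E'
from h import *
from cell import *
s=get_state(); M=tool(s); print(s["time"],s["tcp_pos"],s["wrist_force"],s["width"])
for n in("wrist","side","top"):
    c=calibration(n); p,d=grab_frame(n); np.savez(n+"6.npz",p=p,d=d); cv2.imwrite(f"pics/{n}6.png",p[:,:,::-1])
    W=cloud(c,d);T=(W-s["tcp_pos"])@M*1000
    m=(abs(T[:,:,2])<32)&(T[:,:,0]<130)&(T[:,:,0]>-75)&(abs(T[:,:,1]+21.5)<8)&((T[:,:,0]>35)|(T[:,:,0]<-25))
    P=T[m]
    if len(P)>30:
        A=np.c_[P[:,0],P[:,2],np.ones(len(P))]; k=np.linalg.lstsq(A,P[:,1],rcond=None)[0]; print(n,m.sum(),"slope deg",np.degrees(k[:2]),k[2],"x",np.percentile(P[:,0],[1,99]),"z",np.percentile(P[:,2],[1,99]))
        print(cv2.minAreaRect(P[:,[0,2]].astype(np.float32)))
a=cv2.imread("pics/side6.png");b=cv2.imread("pics/top6.png")
cv2.imwrite("pics/c6.png",np.hstack([cv2.resize(a[160:384,100:400],(400,300)),cv2.resize(b[120:330,80:280],(400,420))[:300]]))
E
```

```text
8.65 [0.36055771 0.18523832 0.04854451] [ 1.11440056  0.68711819 -5.09315567] 0.013579671569251169
wrist 6336 slope deg [-0.11838472 -0.15820284] -21.877677048488817 x [-60.20075784  57.39603404] z [-24.86054472  23.86155029]
((-0.07361984252929688, -0.5627803802490234), (50.74259948730469, 120.55653381347656), 89.87699127197266)
side 2015 slope deg [0.02773417 1.96515043] -23.434171945297635 x [-60.59203377 106.78796705] z [-24.78363113  24.88364097]
((23.606319427490234, -0.37598609924316406), (169.58433532714844, 51.404178619384766), 0.14194802939891815)
top 1080 slope deg [ 0.13401241 -1.72453837] -23.509762705553143 x [-58.00226239 109.56609822] z [-24.77749377  25.05785759]
((25.016834259033203, 0.5133705139160156), (170.41065979003906, 51.288455963134766), 0.03806481137871742)
```

View pics/side6.png

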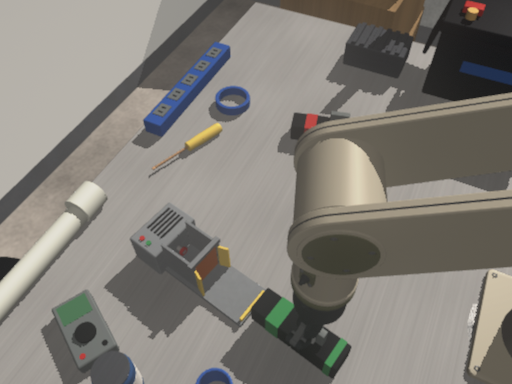

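View pics/top6.png

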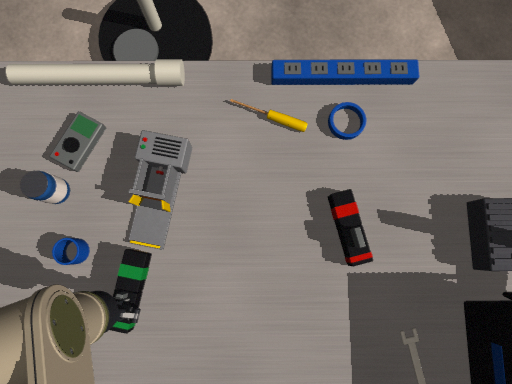

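move_arm --steps '[[0, [1, 0, 0.04], 0], [0, [3.5, 0, 0.04], 0], [0, [6.5, 0, 0.04], 0], [0, [9, 0, 0.04], 0], [0, [11.5, 0, 0.04], 0], [0, [14, 0, 0.04], 0], [0, [16, 0, 0.04], 0], [0, [17, 0, 0.04], 0]]'

```text
time: 9.8
tcp_pos: [0.5291, 0.1505, 0.0495]
tcp_rot: [-1.565, 0.165, -0.164]
wrist_force: [-0.7, 0.1, -6.9]
width: 0.0132
```

```bash
cat > chk.py <<'E'
import sys
from h import *
from cell import *
k=sys.argv[1]
s=get_state(); M=tool(s); print(s["time"],s["tcp_pos"],s["wrist_force"],s["ft_torque"],s["width"])
a=np.radians(-12); o=np.array([.571,.1414]); X=np.array([np.cos(a),np.sin(a)]); Y=np.array([-X[1],X[0]])
r=s["tcp_pos"][:2]-o; print("tcp in dock",r@X*1000,r@Y*1000,"heading",np.degrees(np.arctan2(M[1,0],M[0,0])))
for n in("side","top","wrist"):
    c=calibration(n); p,d=grab_frame(n); np.savez(n+k+".npz",p=p,d=d); cv2.imwrite(f"pics/{n}{k}.png",p[:,:,::-1])
a=cv2.imread(f"pics/side{k}.png");b=cv2.imread(f"pics/top{k}.png")
cv2.imwrite(f"pics/c{k}.png",np.hstack([cv2.resize(a[190:330,120:290],(486,400),interpolation=cv2.INTER_CUBIC),cv2.resize(b[120:260,110:210],(286,400),interpolation=cv2.INTER_CUBIC)]))
E
python3 chk.py 7
```

```text
9.8 [0.52907934 0.15047804 0.04945621] [-0.65082828  0.1400766  -6.86323168] [ 0.01324112  0.3409877  -0.01846532] 0.013231069532361828
tcp in dock -42.89202337264931 0.16386994495539478 heading -11.989341229482312
```

View pics/c7.png

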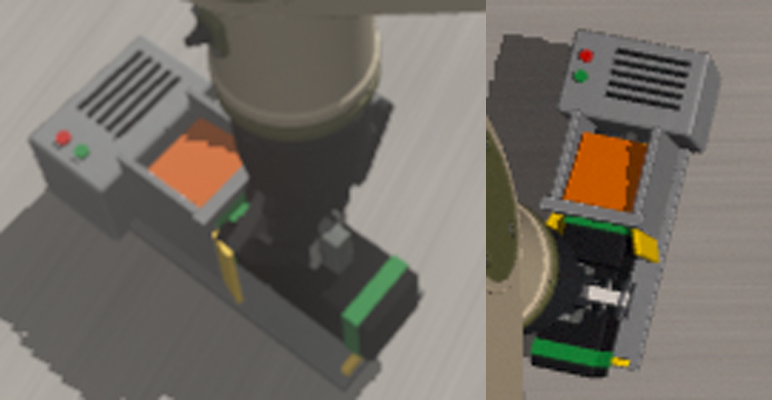

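move_arm --steps '[[0, [0.5, 0, 0], 0], [0, [0.9, 0, 0], 0], [0, [1.3, 0, 0], 0], [0, [1.7, 0, 0], 0], [0, [2.0, 0, 0], 0], [0, [2.2, 0, 0], 0], [0, [2.2, 0, 0], 0], [0, [2.2, 0, 0], 0]]'

```text
time: 10.95
tcp_pos: [0.5495, 0.1463, 0.0495]
tcp_rot: [-1.565, 0.165, -0.164]
wrist_force: [-3.4, 1.7, -4.5]
width: 0.0132
```

```bash
python3 chk.py 8; python3 - <<'E'
from h import *
from cell import *
for n in ("side","top"):
    c=calibration(n); d=np.load(n+"8.npz"); W=cloud(c,d["d"]); p=d["p"]
    a=np.radians(-12); o=np.array([.571,.1414]); X=np.array([np.cos(a),np.sin(a)]); Y=np.array([-X[1],X[0]])
    D=np.stack([(W[:,:,:2]-o)@X,(W[:,:,:2]-o)@Y,W[:,:,2]],-1)*1000
    for lo,hi in ((50,90),(14,24)):
        m=(D[:,:,0]<-30)&(D[:,:,0]>-95)&(abs(D[:,:,1])<35)&(D[:,:,2]>lo)&(D[:,:,2]<hi)
        if m.sum(): P=D[m]; print(n,lo,m.sum(),"x",np.percentile(P[:,0],[0,1,5,99]),"y",np.percentile(P[:,1],[1,99]),"z",np.median(P[:,2]))
E
```

```text
10.95 [0.5494732  0.14632617 0.04945995] [-3.35015254  1.65466013 -4.50053766] [0.28953529 0.69539236 0.1362948 ] 0.013200884094662843
tcp in dock -22.080592224432365 0.34284659084700064 heading -11.973748136831508
side 50 963 x [-84.95703691 -84.1777491  -83.56277855 -30.87435704] y [-24.80762257  24.6721523 ] z 72.3244256257155
side 14 159 x [-94.80017925 -94.10611615 -93.05710387 -41.66498469] y [-33.55686543  34.19537362] z 18.68027081855739
top 50 515 x [-82.55871547 -81.94551004 -80.17663444 -32.7101936 ] y [-25.50826153  24.37001748] z 72.1635876689739
top 14 89 x [-92.43734429 -92.07594165 -91.68589628 -34.58052383] y [-33.12669337  33.43641605] z 18.576142276280237
```

View pics/c8.png

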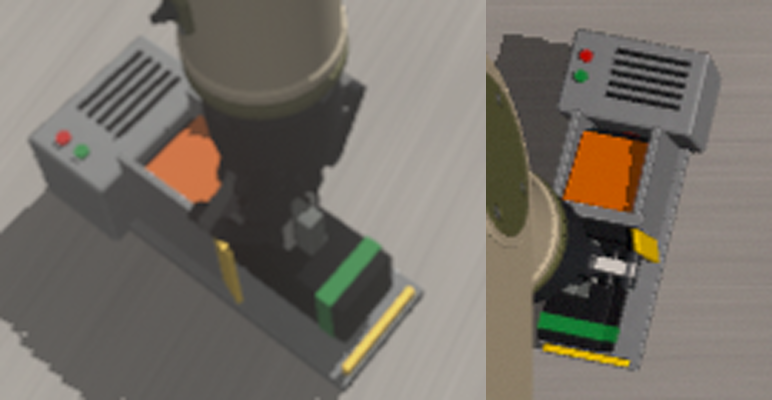

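move_arm --steps '[[0, [0, 0.3, 0], 0], [0, [0, 0.6, 0], 0], [0, [0, 0.9, 0], 0], [0, [0, 1.2, 0], 0], [0, [0, 1.4, 0], 0], [0, [0, 1.5, 0], 0], [0, [0, 1.55, 0], 0], [0, [0, 1.55, 0], 0]]'

```text
time: 12.1
tcp_pos: [0.5495, 0.1463, 0.034]
tcp_rot: [-1.565, 0.165, -0.164]
wrist_force: [-5.0, 0.7, -4.8]
width: 0.0137
```

```bash
python3 chk.py 9; python3 - <<'E'
from h import *
from cell import *
for n in ("side","top"):
    c=calibration(n); d=np.load(n+"9.npz"); W=cloud(c,d["d"]); p=d["p"]
    a=np.radians(-12); o=np.array([.571,.1414]); X=np.array([np.cos(a),np.sin(a)]); Y=np.array([-X[1],X[0]])
    D=np.stack([(W[:,:,:2]-o)@X,(W[:,:,:2]-o)@Y,W[:,:,2]],-1)*1000
    m=(D[:,:,0]<-50)&(D[:,:,0]>-95)&(abs(D[:,:,1])<22)&(D[:,:,2]>45)&(D[:,:,2]<70)
    P=D[m]; A=np.c_[P[:,0],P[:,1],np.ones(len(P))]; k=np.linalg.lstsq(A,P[:,2],rcond=None)[0]; print(n,m.sum(),P[:,0].min(),np.median(P[:,2]),np.degrees(k[:2]))
E
```

```text
12.1 [0.54950693 0.1462845  0.03400517] [-5.04935401  0.73701572 -4.83746759] [0.12545061 0.80505991 0.02718933] 0.013656548627940884
tcp in dock -22.03894087863494 0.30910442005232613 heading -11.974201121366265
side 476 -84.2802401043502 57.2349459437132 [5.48053232 0.146916  ]
top 293 -82.55025672677728 57.06102073098729 [0.44933574 0.51273064]
```

View pics/c9.png

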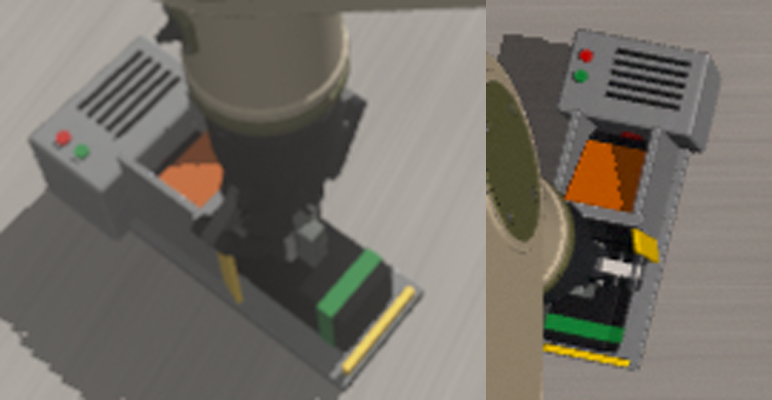

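move_arm --steps '[[0, [0, 0.05, 0], 0], [0, [0, 0.1, 0], 0], [0, [0, 0.1, 0], 0], [0, [0, 0.12, 0], 0], [0, [0, 0.12, 0], 0], [0, [0, 0.12, 0], 0], [0, [0, 0.12, 0], 0], [0, [0, 0.12, 0], 0]]'

```text
time: 13.25
tcp_pos: [0.5496, 0.1464, 0.0335]
tcp_rot: [-1.565, 0.164, -0.164]
wrist_force: [-7.6, 0.8, 1.7]
width: 0.0131
```

move_arm --steps '[[0.2, [0, 0, 0], 0], [0.4, [0, 0, 0], 0], [0.6, [0, 0, 0], 0], [0.6, [0, 0, 0], 0], [0.6, [0, 0, 0], 0], [0.6, [0, 0, 0], 0], [0.6, [0, 0, 0], 0], [0.6, [0, 0, 0], 0]]'

```text
time: 14.25
tcp_pos: [0.5496, 0.1464, 0.0335]
tcp_rot: [-1.565, 0.164, -0.164]
wrist_force: [-0.4, 0.2, 0.0]
width: 0.0513
```

```bash
python3 chk.py 10
```

```text
14.25 [0.54959721 0.146389   0.03345845] [-0.36521108  0.20868027  0.0280518 ] [-0.01436227 -0.00797565 -0.03733009] 0.051326532839959145
tcp in dock -21.97236000456618 0.4300879171309868 heading -11.971230812994408
```

View pics/c10.png

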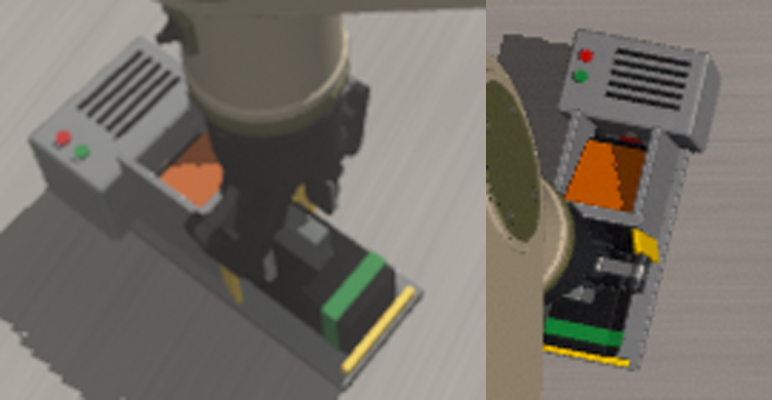

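View pics/wrist10.png

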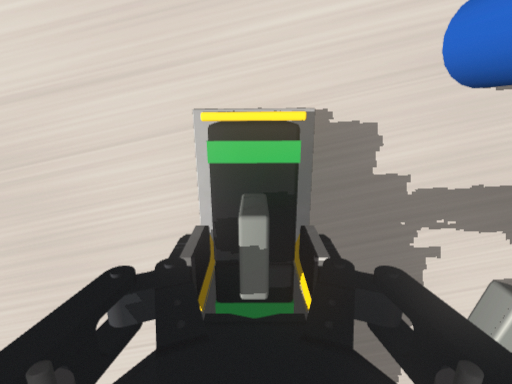

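move_arm --steps '[[0.6, [0, -0.5, 0], 0], [0.6, [0, -1.5, 0], 0], [0.6, [0, -3, 0], 0], [0.6, [0, -5, 0], 0], [0.6, [0, -8, 0], 0], [0.6, [-2, -11, 0], 0], [0.6, [-6, -14, 0], 0], [0.6, [-10, -16, 0], 0]]'

```text
time: 15.4
tcp_pos: [0.4518, 0.1675, 0.1969]
tcp_rot: [-1.563, 0.162, -0.167]
wrist_force: [-0.4, 0.7, -0.3]
width: 0.0512
```

move_arm --steps '[[0.6, [0, 0, -5], 0], [0.6, [0, 0, -10], 0], [0.6, [0, 0, -15], 0], [0.6, [0, 0, -20], 0], [0.6, [0, 0, -24], 0], [0.6, [0, 0, -25], 0], [0.6, [0, 0, -25], 0], [0.6, [0, 0, -25], 0]]'

```text
time: 16.4
tcp_pos: [0.4001, -0.0761, 0.1969]
tcp_rot: [-1.563, 0.161, -0.166]
wrist_force: [0.7, 0.3, 0.3]
width: 0.0513
```

```bash
python3 chk.py 11; python3 - <<'E'
from h import *
from cell import *
a=np.radians(-12); o=np.array([.571,.1414]); X=np.array([np.cos(a),np.sin(a)]); Y=np.array([-X[1],X[0]])
for n in ("side","top"):
    c=calibration(n); d=np.load(n+"11.npz"); W=cloud(c,d["d"]); p=d["p"]
    D=np.stack([(W[:,:,:2]-o)@X,(W[:,:,:2]-o)@Y,W[:,:,2]],-1)*1000
    m=(D[:,:,0]<5)&(D[:,:,0]>-95)&(abs(D[:,:,1])<30)&(D[:,:,2]>51)&(D[:,:,2]<61)&~((abs(D[:,:,1])<12)&(D[:,:,0]>-55))
    P=D[m]; A=np.c_[P[:,0],P[:,1],np.ones(len(P))]; k=np.linalg.lstsq(A,P[:,2],rcond=None)[0]; print(n,m.sum(),P[:,0].min(),np.percentile(P[:,1],[1,99]),"z",np.median(P[:,2]),np.degrees(k[:2]))
    m=(D[:,:,0]<5)&(D[:,:,0]>-95)&(abs(D[:,:,1])<25)&(D[:,:,2]>80)&(D[:,:,2]<97); print("handle",cv2.minAreaRect(D[m][:,:2].astype(np.float32)),np.median(D[m][:,2]))
    hsv=cv2.cvtColor(p,cv2.COLOR_RGB2HSV)
    m=(D[:,:,0]>15)&(D[:,:,0]<92)&(abs(D[:,:,1])<29)&(hsv[:,:,0]>5)&(hsv[:,:,0]<18)&(hsv[:,:,1]>150)
    P=D[m]; k=np.polyfit(P[:,0],P[:,2],1); print("flap",m.sum(),"x",P[:,0].min(),P[:,0].max(),"angle",np.pi/2+np.arctan(k[0]))
    m=(D[:,:,0]>65)&(D[:,:,0]<94)&(abs(D[:,:,1])<15)&((hsv[:,:,0]<4)|(hsv[:,:,0]>174))&(hsv[:,:,1]>120)
    print("red",m.sum(), D[m].mean(0) if m.sum() else "")
    roi=np.zeros((384,512),bool); roi[(slice(165,265),slice(315,385)) if n=="top" else (slice(100,155),slice(285,370))]=1
    m=roi&(abs(W[:,:,2]-.0464)<.006); print("spent",cv2.minAreaRect(W[m][:,:2].astype(np.float32)))
E
```

```text
16.4 [ 0.40013503 -0.07610204  0.19689318] [0.68334055 0.31204607 0.34903402] [-0.00826255  0.03621101  0.0063784 ] 0.05132403535228809
tcp in dock -121.90994668550529 -248.273925063859 heading -11.942678980191536
side 835 -87.5040014662571 [-25.45445868  24.22927852] z 56.4751014063658 [-0.12741679 -0.72649154]
handle ((-27.198835372924805, -0.4574089050292969), (14.710468292236328, 45.14176559448242), 89.35816955566406) 92.13805731099384
flap 222 x 32.77493524748542 74.93333759935753 angle 1.1778392284840091
red 0 
spent ((0.5223022699356079, -0.31405726075172424), (0.15985000133514404, 0.05532281845808029), 13.56263542175293)
top 576 -85.73228287758245 [-25.05504326  24.70653042] z 55.99043220674827 [-0.3653219   0.32392974]
handle ((-25.990474700927734, -0.25240612030029297), (14.911494255065918, 43.42198181152344), 89.06519317626953) 91.45784820241909
flap 496 x 25.156207016837627 79.186318860535 angle 1.177280610077597
red 16 [86.50347895 -0.40825907 46.75624811]
spent ((0.5189208984375, -0.3152768015861511), (0.16981425881385803, 0.05125334486365318), 14.271795272827148)
```

View pics/c11.png

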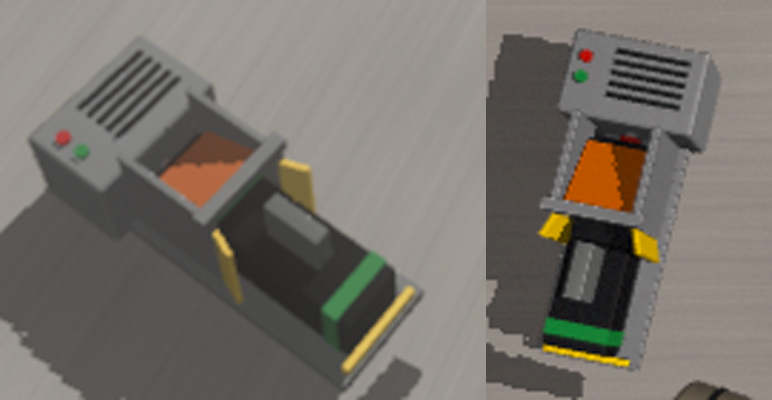

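View pics/top11.png

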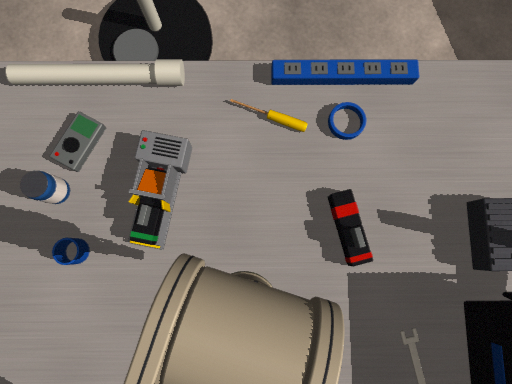

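```bash
python3 -c "from cell import *; print(job_done())"
```

```text
the job is handed in; nothing more can be done
None
```

The charged pack is home in the dock and staying there by itself, and I handed the job in at about 16.5 s of the 48 s.

I gripped the pack by its handle and carried it over the sill with its underside about 26 mm above the table. I pushed it through the flap until the plunger was pressed about 11 mm, by my estimate from its position. Then I lowered it to the tray floor, let go and moved the arm clear.

**Last checks (images, gripper away):**
- **Position:** the handle centre is at dock x of about -26 mm, exactly home by the top camera. The side camera read -27 mm, which matches its usual 1–2 mm bias.
- **Seating:** the pack lies flat, with its case top at about 56 mm (55 expected) and tilt under 1°. Its tail is against the back of the sill.
- **Flap and plunger:** the flap rests on the pack at about 1.18 rad. The red cap is visible just beyond the pack's nose at roughly 84–86 mm, consistent with about 7 mm of press. I could not read the plunger directly.
- **Spent pack:** it has not moved.

**What disagreed:** the first grasp closed on air just above the handle. The images showed the fingertips about 43 mm farther back along the tool than the reported tool position and `tip_reach` imply. I reopened the gripper without touching the pack, went down by that extra amount, and the second grasp held. The highest wrist force I saw was under 10 N.

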